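Roll the sample tube into the scanner's V cradle and scan it

TASK

Roll the white tube with the red cap along the bench and up the ramp, pushing it by its side with the fingers, until it lies settled in the V groove of the label scanner, with neither end sticking out beyond the cradle (if one does, nudge the tube along the groove by its end). Then press the green scan button down with a fingertip and take the hand away. Do not pick the tube up, do not press the button before the tube is in the groove, and leave the other things alone.

Things in the scene. Friction and masses are not known exactly. Their poses are not given: they have to be found in the camera images.
- tube: white transport tube with red screw cap and purple label stripe: a plain cylinder 40 mm across, 110 mm long (cap flush), about 100 g, lying on the bench. Origin at its centre (20 mm above the bench); x axis along the cylinder, red cap at the -x end; y and z turn as it rolls. Pushed slowly, it stops within about 2 cm of losing contact. Smooth hard plastic. It starts 140 to 240 mm from the groove, on the ramp side.
- cradle: white V-groove cradle of the label scanner, fixed, 180 mm long along its x. Origin on the bench under the middle of the groove's bottom line; x along the groove, y level across it towards the ramp, z up. Both groove faces slope 35 degrees; the far one rises to y = -40 mm, 31 mm high; behind it a housing 42 mm high reaches to y = -90 mm. The tube starts within 0.2 rad of parallel to it.
- ramp_foot (a point): middle of the foot of the cradle's grey ramp, on the bench, 87 mm from the groove's middle in the cradle's +y; from here the ramp rises at 12 degrees towards the groove (cradle -y) up to the lip
- groove_lip (a point): middle of the lip between ramp and groove, marked by a purple line along the cradle: 17 mm from the groove's middle (cradle +y), 15 mm above the bench. Once its centre is past the lip, the tube rolls down into the groove
- seat (a point): where the centre of the tube lies when it is settled midway along the groove: 27 mm above the bench, over the groove's bottom line (the bottom line itself is 3 mm above the bench)
- scan (a joint): travel of the green scan button, 0 when up, 0.006 m when fully down; a spring returns it, about 4 N when fully down. It counts as pressed from 4 mm.
- scan_top (a point): centre of the top face of the round green scan button (32 mm across), which points straight up and is pressed straight down; it stands on the grey console, 90 x 80 mm, 45 mm tall, found at the left or the right of the bench
- console: the fixed grey console that carries the button, 90 (x) x 80 (y) x 45 mm; origin under its centre on the bench
- minirack: bystander: fixed blue block with yellow-capped tubes, 90 x 80 mm, 78 mm tall, at the other side from the console; origin under its centre
- jar: bystander, to be left alone: clear jar with white lid, 72 mm across, 100 mm tall; origin at the middle of its underside
- spray: bystander, to be left alone: white bottle with blue cap, 56 mm across, 140 mm tall; origin at the middle of its underside
- vial: bystander, to be left alone: standing red vial, 30 mm across, 76 mm tall; origin at the middle of its underside
- tape: bystander, to be left alone: white roll of tape lying flat, 64 mm across, 18 mm tall; origin at the middle of its underside
- marker: bystander, to be left alone: black and blue marker pen, 135 mm long, 14 mm thick; origin at the middle of its underside, long axis x
- stripper: bystander, to be left alone: steel tube-stripping tongs with blue end, 160 mm long, 14 mm thick, lying along its x axis; origin at the middle of its underside
Things that resemble listed ones, but are neither listed nor needed, are in the scene too. What is shaped like the tube but orange or turquoise is not meant.

How it is judged:
On the way, in this order (a step that is already met when the one before it is completed fails the run):
1. the tube has rolled at least about half a turn, staying low (angle between tube's own z axis and vertical above 2.3 rad and height (world z) of tube below 0.045 m).
2. the tube lies settled in the groove, its centre within 35 mm of the groove's middle lengthwise (y of tube in the frame of cradle between -0.005 and 0.005 m and z of tube in the frame of cradle below 0.031 m and x of tube in the frame of cradle between -0.035 and 0.035 m and angle between the x axis of tube and the x axis of cradle, either way round below 0.1 rad and linear speed of tube below 0.01 m/s), for 0.2 s.
3. the scan button is pressed down at least 4 mm (value of joint scan above 0.004 m).
At the end, for the whole second after the job is handed in: the tube lies at rest in the V groove: centre within 5 mm of the groove line across and within 35 mm of its middle lengthwise (neither end sticks out of the cradle), no higher than 31 mm, parallel within 0.1 rad; the scan button has been pressed at least 4 mm after that and is up again (all of step 2 and value of joint scan below 0.0015 m); the robot touches nothing.
It fails at once if the tube is lifted off the bench, ramp or cradle (height (world z) of tube above 0.05 m or (y of tube in the frame of cradle above 0.1 m and height (world z) of tube above 0.032 m)).
It fails at once if the scan button is pressed while the tube is not in the groove (value of joint scan above 0.003 m and not (y of tube in the frame of cradle between -0.005 and 0.005 m and z of tube in the frame of cradle below 0.031 m and x of tube in the frame of cradle between -0.035 and 0.035 m and angle between the x axis of tube and the x axis of cradle, either way round below 0.1 rad)).
It fails at once if a bystander is moved by more than 20 mm (distance of any of jar, spray, vial, tape, marker, stripper from where it was at the start of the episode above 0.02 m).
It fails at once if the jar, the bottle or the vial is tipped (angle between any of jar, spray, vial's own z axis and vertical above 0.3 rad).
It also fails if it takes over 72 s, if anything falls off the work surface, if the arm or the gripper's body presses on something with over 40 N, if the wrist force passes 120 N, or if a joint passes its speed limit or range.

ROBOT

A 6-joint arm with a two-finger parallel gripper is mounted at the origin on the work surface. World frame = base frame: x ahead of the robot, y to its left, z up, the work surface at z = 0. Lengths are in m, angles in rad, forces in N, time in s.
With the tool pointing down it reaches from about 0.425 to 0.925 m from the base axis. Payload 12.5 kg.
Tool frame: the origin (TCP) lies between the finger pads; the fingertips stand 25 mm ahead of it and the grasp point (between the pads) lies 6 mm ahead of it; x points along the fingers, y is the direction in which the jaws open and shut, and the axes are right-handed (so a half turn about x gives the same grasp; the last joint's range is limited). The gripper opens to 85 mm and grips with 20 to 120 N. Pads are 22 mm wide; open, the fingers measure 114 mm over their backs; the gripper's body (76 mm by 85 mm) begins 54 mm behind the grasp point. The pads swing forward as they close: fully open they stand 13 mm farther back than shut.
Start: joints at [-1.403, 0.491, 1.559, -0, 1.092, -0.106], TCP at [0.169, -0.602, 0.256] pointing down, gripper open.
Joint ranges: [-3.1, 3.1], [-0.84, 2.19], [0.05, 2.79], [-1.13, 4.28], [0.06, 2.93], [-2.69, 2.69]. Speed limits (rad/s): [2.22, 2.22, 2.79, 3.14, 3.14, 3.14].

INTERFACE

Orientations are given as a unit quaternion [w, x, y, z].
In Python, from bench import bot, camera gives the robot as it stands. The module is installed in compiled form; this text tells all that it offers.
- The arm moves only by the shell command python3 -m pendant 'ROWS' [FORCE]. ROWS is JSON, a list of rows, each a list of 3 entries, a list of its own where there are three numbers: the turn, a rotation vector about the tool's x, y, z in units of 6 degrees (1.0 is 6 degrees), then the shift along the tool's x, y, z in units of 30 mm (1.0 is 30 mm), then the finger opening in mm, from 0 to 85.4. A call has 1 to 12 rows; each row shifts and turns the commanded pose from where the row before left it, along the tool's axes as they then stand; what a row does not reach is not made up. A row lasts 1/8 s, in which the tool goes at most 62.5 mm and 10.7 degrees, less where a joint would pass 70% of its speed; a pose out of reach is approached as far as the arm can. A call is refused whole if a number of a shift passes 1 or a number of a turn 1, either way. A call with a gripper value outside its range is refused whole. The fingers move at their own pace and stop on an object; FORCE is the grip in N (left out, the last holds). Time passes only in rows, so rows that do not move let the fingers close. It gives the time, the measured TCP pose, the force and the opening at its end, in the units of the state.
- bot.state(): the state, without advancing time (a new reading comes with each control period).
- camera(name): name is "scene" or "top"; returns a dict with "frame" (480x640x3 uint8, blue, green, red), "fx", "fy", "cx", "cy" (pixels), "distortion" ([k1, k2, p1, p2, k3] as OpenCV has them; the pictures are not rectified), "R" (3x3) and "t" (3): a world point X has camera coordinates R X + t. Camera axes: x right, y down, z forward; pixel columns grow to the right and rows downward; lengths in m; the calibration is good to about 2 mm. A picture is of the moment at which its call begins. There is no depth.
- bot.finish_job(): hands the job in, once; it reports no verdict.
The state is a dict: "time": time; "joints": joint angles; "qd": joint speeds; "joint_efforts": joint torques, N m; "ee_pos": TCP position; "tcp_rot": TCP orientation; "ft_force": force on the tool from outside, world axes, zero at the start; "ft_torque": the same for the moment, N m; "finger_gap": finger opening in m.
Only numpy, scipy, OpenCV 4.12 (cv2) and the standard library are available. Lean on these libraries where they do the work, as an engineer would, in place of code of your own. Each camera call takes 0.05 s, during which the arm holds its last target. There are 200 camera calls.

## Working session

There is one attempt and no reset: what is moved stays moved. The work goes in short steps, Python scripts to look and compute and a shell command to move; the robot and the scene stay as the last step left them, time stands still between calls to the robot, and variables do not carry over. Pictures are saved under pics/ and viewed, about 8 in all and at most 12, crops included, and the job is handed in when it is done.

```bash
mkdir -p pics; cat > h.py <<'E'
import numpy as np, cv2
from bench import bot, camera
def snap(n,f):
    c=camera(n); cv2.imwrite('pics/'+f,c['frame']); return c
def ray(c,u,v):
    K=np.array([[c['fx'],0,c['cx']],[0,c['fy'],c['cy']],[0,0,1]])
    p=cv2.undistortPoints(np.array([[[u,v]]],float),K,np.array(c['distortion']))[0,0]
    R=np.array(c['R']);t=np.array(c['t'])
    return -R.T@t, R.T@np.array([p[0],p[1],1])
def at(c,u,v,z):
    o,d=ray(c,u,v); return (o+d*(z-o[2])/d[2]).round(4)
def tri(c1,p1,c2,p2):
    o1,d1=ray(c1,*p1);o2,d2=ray(c2,*p2)
    s=np.linalg.lstsq(np.c_[d1,-d2],o2-o1,rcond=None)[0]
    a,b=o1+d1*s[0],o2+d2*s[1]; return ((a+b)/2).round(4),np.linalg.norm(a-b).round(4)
def proj(c,X):
    K=np.array([[c['fx'],0,c['cx']],[0,c['fy'],c['cy']],[0,0,1]])
    return cv2.projectPoints(np.array(X,float).reshape(-1,3),cv2.Rodrigues(np.array(c['R']))[0],np.array(c['t']),K,np.array(c['distortion']))[0][:,0].round(1)
E
python3 - <<'E'
from h import *
import pickle
a=snap('scene','s1.png');b=snap('top','t1.png')
pickle.dump((a,b),open('c.pkl','wb'))
for c in(a,b): print((-np.array(c['R']).T@c['t']).round(3))
s=bot.state();print(s['time'],s['tcp_rot'],s['ee_pos'],s['finger_gap'],s['ft_force'])
E
```

```text
[1.249 0.457 0.622]
[0.484 0.039 1.236]
0.1 [-0.096132   -0.70048739 -0.09684732  0.70049744] [ 0.16898748 -0.60153598  0.25577575] 0.08557688313484962 [-0.37133702  0.03503823 -0.24769272]
```

View pics/s1.png

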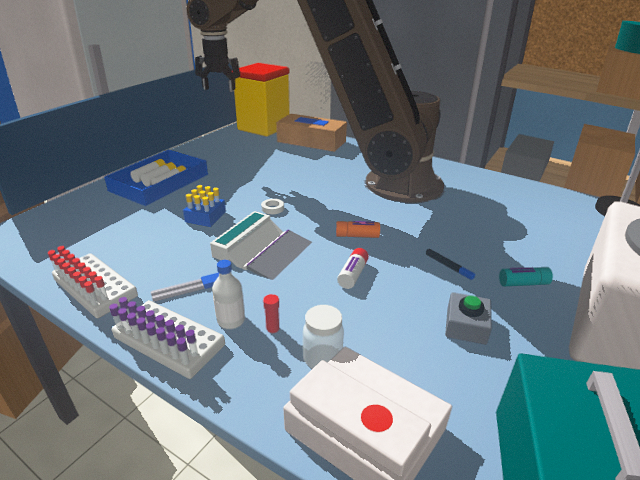

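View pics/t1.png

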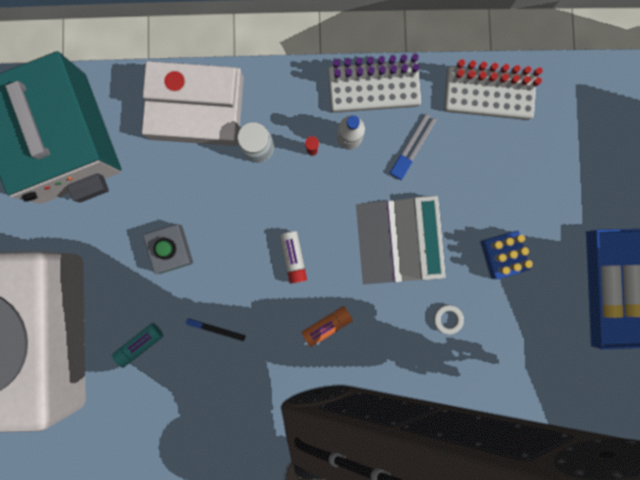

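Top view: the white tube with red cap is at top (294,257) and scene (352,268). Candidates it could be confused with: the orange tube, top (327,327); the turquoise tube, top (137,344); the yellow-ended white tubes in the blue tray, top (620,290). The cradle is at top (400,240), with its ramp facing the tube. The button is at top (164,249). I'll check with a close crop.

```bash
python3 - <<'E'
import cv2,numpy as np
t=cv2.imread('pics/t1.png');s=cv2.imread('pics/s1.png')
a=cv2.resize(t[185:295,270:460],None,fx=4,fy=4,interpolation=cv2.INTER_CUBIC)
cv2.imwrite('pics/t1c.png',a)
b=cv2.resize(s[195:295,205:405],None,fx=4,fy=4,interpolation=cv2.INTER_CUBIC)
cv2.imwrite('pics/s1c.png',b)
E
```

```text
(no output)
```

View pics/t1c.png

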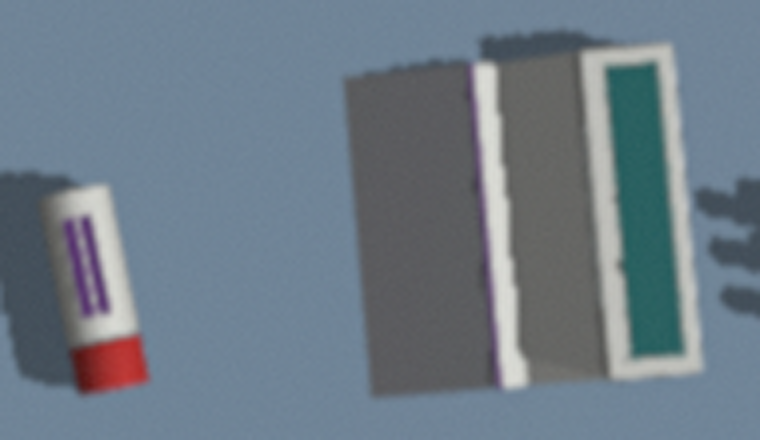

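View pics/s1c.png

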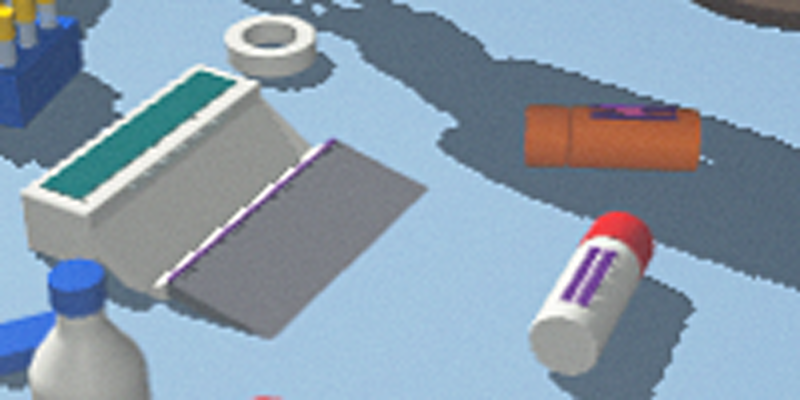

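The crops confirm the tube (white, red cap, purple label). The cap end points towards the robot. Top crop corners of the tube are (42,195), (108,185), (148,382) and (82,392). The lip line runs (472,66)–(500,387) and the ramp foot (345,77)–(373,396).

```bash
python3 - <<'E'
from h import *
import pickle
a,b=pickle.load(open('c.pkl','rb'))
T=lambda x,y:(270+x/4,185+y/4)
S=lambda x,y:(205+x/4,195+y/4)
A=lambda p,z:at(b,*T(*p),z)
l1,l2=A((472,66),.015),A((500,387),.015)
f1,f2=A((345,77),0),A((373,396),0)
h1,h2=A((670,43),.042),A((704,370),.042)
print('lip',l1,l2,'foot',f1,f2,'house',h1,h2)
print('lip tri',tri(a,S(335,142),b,T(500,387)),tri(a,S(165,285),b,T(472,66)))
# +y axis of cradle toward ramp; fit
d=(l1-l2)+(f1-f2)+(h1-h2); d/=np.linalg.norm(d); ny=np.array([-d[1],d[0],0])
if ny@(f1-h1)<0: ny=-ny
ests=[(p+q)/2-ny*k for p,q,k in((l1,l2,.017),(f1,f2,.087),(h1,h2,-.09))]
g=np.mean(ests,0);g[2]=0
print('d',d,'ny',ny,'groove',np.array(ests).round(4),g)
e1=(A((42,195),.02)+A((108,185),.02))/2; e2=(A((148,382),.02)+A((82,392),.02))/2
c=(e1+e2)/2; td=(e1-e2)/np.linalg.norm(e1-e2)
print('tube',e1,e2,c,np.linalg.norm(e1-e2),td,'rel cradle x,y',(c-g)@d,(c-g)@ny,'ang',np.arctan2(td@ny,td@d))
print('label tri',tri(a,S(588,277),b,T(87,265)))
print('button',tri(a,(472,302),b,(164,249)),at(b,164,249,.055))
for n,u,v,z in(('vial',312,140,.076),('tape',449,319,.018),('spray',351,123,.14),('jar',252,137,.1),('orange',327,327,.02),('rack',510,248,.078)): print(n,at(b,u,v,z))
from scipy.spatial.transform import Rotation as R
w=bot.state()['tcp_rot'];print(R.from_quat([*w[1:],w[0]]).as_matrix().round(3))
E
```

```text
lip [ 0.6247 -0.1218  0.015 ] [ 0.4472 -0.1315  0.015 ] foot [ 0.6221 -0.0525  0.    ] [ 0.4438 -0.0627  0.    ] house [ 0.6314 -0.2262  0.042 ] [ 0.454  -0.2383  0.042 ]
lip tri (array([ 0.4467, -0.1318,  0.0085]), np.float64(0.0014)) (array([ 0.6258, -0.1231,  0.0072]), np.float64(0.0007))
d [0.99820395 0.05990721 0.        ] ny [-0.05990721  0.99820395  0.        ] groove [[ 0.537  -0.1436  0.015 ]
 [ 0.5382 -0.1444  0.    ]
 [ 0.5373 -0.1424  0.042 ]] [ 0.53747957 -0.14349162  0.        ]
tube [0.56155 0.09875 0.02   ] [0.4533  0.07965 0.02   ] [0.507425 0.0892   0.02    ] 0.10992212015786446 [0.98478814 0.17375939 0.        ] rel cradle x,y -0.016060680956444223 0.23407417801563368 ang 0.11470274420245911
label tri (array([0.5197, 0.093 , 0.0344]), np.float64(0.0008))
button (array([0.5312, 0.3624, 0.0578]), np.float64(0.0006)) [0.5314 0.3628 0.055 ]
vial [0.7519 0.0423 0.076 ]
tape [ 0.3624 -0.2473  0.018 ]
spray [ 0.7695 -0.0367  0.14  ]
jar [0.7558 0.1657 0.1   ]
orange [0.3532 0.0207 0.02  ]
rack [ 0.5129 -0.3676  0.078 ]
[[-0.     0.27  -0.963]
 [ 0.001 -0.963 -0.27 ]
 [-1.    -0.001 -0.   ]]
```

Measurements: groove middle is at (0.537,-0.143), yaw 3.4°. The tube is at cradle x -0.016, y +0.234, 6.6° off parallel. The button is at (0.531,0.362,0.058). First I'll swing the hand around to the far side of the tube.

```bash

R='[[-0.46,0,0],[0,0,-1],60]'
python3 -m pendant '[[[-0.46,0,0],[0,0,-1],60],[[-0.46,0,0],[0,0,-1],60],[[-0.46,0,0],[0,0,-1],60],[[-0.46,0,0],[0,0,-1],60],[[-0.46,0,0],[0,0,-1],60],[[-0.46,0,0],[0,0,-1],60],[[-0.46,0,0],[0,0,-1],60],[[-0.46,0,0],[0,0,-1],60],[[-0.46,0,0],[0,0,-1],60],[[-0.46,0,0],[0,0,-1],60],[[-0.46,0,0],[0,0,-1],60],[[-0.46,0,0],[0,0,-1],60]]'
python3 -m pendant '[[[-0.46,0,0],[0,0,-1],60],[[-0.46,0,0],[0,0,-1],60],[[-0.46,0,0],[0,0,-1],60],[[-0.46,0,0],[0,0,-1],60],[[-0.46,0,0],[0,0,-1],60],[[-0.46,0,0],[0,0,-1],60],[[-0.46,0,0],[0,0,-1],60],[[-0.46,0,0],[0,0,-1],60],[[-0.46,0,0],[0,0,-1],60],[[-0.46,0,0],[0,0,-1],60],[[-0.46,0,0],[0,0,-1],60],[[-0.46,0,0],[0,0,-1],60]]'
cat >> h.py <<'E'
from scipy.spatial.transform import Rotation as Ro
G=np.array([.5375,-.1435,0]);D=np.array([.9982,.0599,0]);N=np.array([-.0599,.9982,0])
def go(x,y,z,yaw=3.43):
    "how far to (x,y,z) world and tool-y yaw: turn units, shift units in present tool axes"
    s=bot.state();w=s['tcp_rot'];M=Ro.from_quat([*w[1:],w[0]]).as_matrix();p=np.array(s['ee_pos'])
    T=np.c_[[0,0,-1],[np.cos(np.radians(yaw)),np.sin(np.radians(yaw)),0],[np.sin(np.radians(yaw)),-np.cos(np.radians(yaw)),0]]
    rv=np.degrees(Ro.from_matrix(M.T@T).as_rotvec())/6
    dp=np.array([x,y,z])-p
    print('t',s['time'],'pos',p.round(4),'cradle xy',((p-G)@D).round(4),((p-G)@N).round(4),'F',np.round(s['ft_force'],1),'gap',round(s['finger_gap'],4))
    print('turn',rv.round(2),'shift now-axes',(M.T@dp/.03).round(2),'shift target-axes',(T.T@dp/.03).round(2))
E
python3 -c "
from h import *
go(.5055,.155,.15)"
```

```text
time: 1.6
ee_pos: [0.4744, -0.4188, 0.2559]
tcp_rot: [-0.292, -0.644, -0.293, 0.644]
ft_force: [0.5, -1.0, -0.4]
finger_gap: 0.0603
time: 3.1
ee_pos: [0.6296, -0.0995, 0.2559]
tcp_rot: [-0.464, -0.533, -0.464, 0.534]
ft_force: [-0.0, -0.1, 0.1]
finger_gap: 0.0599
t 3.1 pos [ 0.6296 -0.0995  0.2559] cradle xy 0.0945 0.0384 F [-0.  -0.1  0.1] gap 0.0599
turn [-1.9  -0.    0.01] shift now-axes [ 3.53 -5.27 -7.83] shift target-axes [ 3.53 -3.62 -8.72]
```

```bash

python3 -m pendant '[[[-0.95,0,0],[0,0,0],60],[[-0.95,0,0],[0,0,0],60],[[0,0,0],[0.39,-0.4,-0.97],60],[[0,0,0],[0.39,-0.4,-0.97],60],[[0,0,0],[0.39,-0.4,-0.97],60],[[0,0,0],[0.39,-0.4,-0.97],60],[[0,0,0],[0.39,-0.4,-0.97],60],[[0,0,0],[0.39,-0.4,-0.97],60],[[0,0,0],[0.39,-0.4,-0.97],60],[[0,0,0],[0.39,-0.4,-0.97],60],[[0,0,0],[0.39,-0.4,-0.97],60],[[0,0,0],[0,0,0],60]]'
python3 -m pendant '[[[0,0,0],[1,0,0],60],[[0,0,0],[1,0,0],60],[[0,0,0],[1,0,0],60],[[0,0,0],[0.6,0,0],60],[[0,0,0],[0.3,0,0],60],[[0,0,0],[0,0,0],60]]'
python3 -c "
from h import *
go(.5055,.155,.03)
a=snap('scene','s2.png');cv2.imwrite('pics/s2c.png',cv2.resize(a['frame'][180:320,260:460],None,fx=4,fy=4,interpolation=cv2.INTER_CUBIC))
"
```

```text
time: 4.6
ee_pos: [0.5053, 0.1559, 0.1502]
tcp_rot: [0.514, 0.484, 0.515, -0.485]
ft_force: [-0.3, 0.2, 0.2]
finger_gap: 0.06
time: 5.35
ee_pos: [0.5067, 0.1543, 0.0339]
tcp_rot: [0.514, 0.485, 0.514, -0.485]
ft_force: [-0.1, 0.0, 0.4]
finger_gap: 0.0599
t 5.35 pos [0.5067 0.1543 0.0339] cradle xy -0.0129 0.2991 F [-0.1  0.   0.4] gap 0.0599
turn [-0.02  0.    0.  ] shift now-axes [ 0.13 -0.04 -0.03] shift target-axes [ 0.13 -0.04 -0.03]
```

View pics/s2c.png

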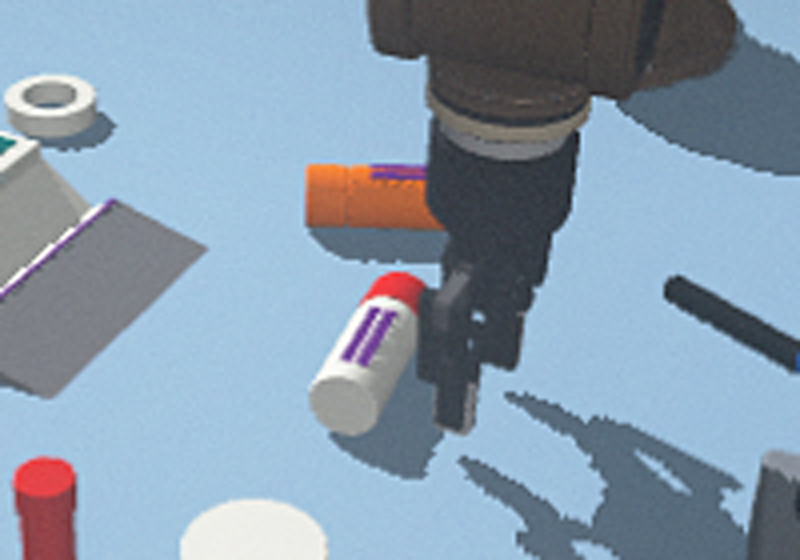

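The crop shows the hand behind the tube and clear of it. The near fingertip's bottom is at crop (455,432), i.e. scene pixel (374,288). I'll work out its height.

```bash

python3 -c "
from h import *
a=camera('scene')
p=np.array(bot.state()['ee_pos'])+D*.035
for z in (.0,.005,.01,.015,.02,.025): print(z,proj(a,[p[0],p[1],z]))
"
```

```text
0.0 [[371.8 291.6]]
0.005 [[372.  289.8]]
0.01 [[372.2 288. ]]
0.015 [[372.4 286.1]]
0.02 [[372.6 284.3]]
0.025 [[372.8 282.5]]
```

```bash

python3 -m pendant '[[[0,0,0],[0.17,-0.03,0.1],60],[[0,0,0],[0,0,0.2],60],[[0,0,0],[0,0,0.2],60],[[0,0,0],[0,0,0.2],60],[[0,0,0],[0,0,0.15],60],[[0,0,0],[0,0,0.15],60],[[0,0,0],[0,0,0.15],60],[[0,0,0],[0,0,0.15],60],[[0,0,0],[0,0,0.15],60],[[0,0,0],[0,0,0.15],60],[[0,0,0],[0,0,0.15],60],[[0,0,0],[0,0,0.15],60]]'
python3 -m pendant '[[[0,0,0],[0,0,0.15],60],[[0,0,0],[0,0,0.15],60],[[0,0,0],[0,0,0.15],60],[[0,0,0],[0,0,0.15],60],[[0,0,0],[0,0,0.15],60],[[0,0,0],[0,0,0.15],60],[[0,0,0],[0,0,0.15],60],[[0,0,0],[0,0,0.15],60],[[0,0,0],[0,0,0.1],60],[[0,0,0],[0,0,0.1],60],[[0,0,0],[0,0,0],60],[[0,0,0],[0,0,0],60]]'
python3 -c "
from h import *
go(.5055,.155,.03)
a=snap('scene','s3.png');b=snap('top','t3.png')
f=lambda c,y,x:cv2.resize(c['frame'][y:y+110,x:x+190],(760,440),interpolation=cv2.INTER_CUBIC)
cv2.imwrite('pics/3c.png',cv2.resize(np.vstack([f(a,190,230),f(b,185,270)]),None,fx=.66,fy=.66))
"
```

```text
time: 6.95
ee_pos: [0.5089, 0.0974, 0.0289]
tcp_rot: [0.514, 0.485, 0.514, -0.485]
ft_force: [-0.0, -0.3, 0.1]
finger_gap: 0.0602
time: 8.45
ee_pos: [0.5113, 0.0559, 0.0289]
tcp_rot: [0.514, 0.485, 0.514, -0.485]
ft_force: [-0.2, -0.9, -0.6]
finger_gap: 0.0597
t 8.45 pos [0.5113 0.0559 0.0289] cradle xy -0.0142 0.2006 F [-0.2 -0.9 -0.6] gap 0.0597
turn [-0.02  0.    0.  ] shift now-axes [-0.04 -0.   -3.31] shift target-axes [-0.04  0.   -3.31]
```

View pics/3c.png

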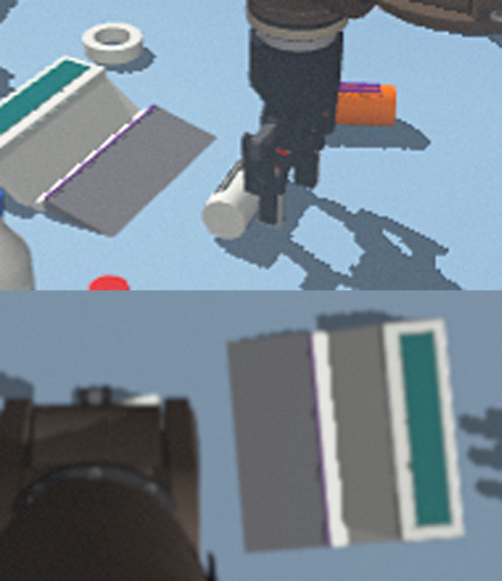

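The tube is in front of both fingers and about square to them. I'll push it on to the ramp foot, then climb at 12°.

```bash

python3 -m pendant '[[[0,0,0],[0,0,0.1],60],[[0,0,0],[0,0,0.15],60],[[0,0,0],[0,0,0.15],60],[[0,0,0],[0,0,0.15],60],[[0,0,0],[0,0,0.15],60],[[0,0,0],[0,0,0.15],60],[[0,0,0],[0,0,0.15],60],[[0,0,0],[0,0,0.15],60],[[0,0,0],[0,0,0.15],60],[[0,0,0],[0,0,0.15],60],[[0,0,0],[0,0,0.15],60],[[0,0,0],[0,0,0.15],60]]'
python3 -m pendant '[[[0,0,0],[0,0,0.15],60],[[0,0,0],[0,0,0.15],60],[[0,0,0],[0,0,0.15],60],[[0,0,0],[0,0,0.15],60],[[0,0,0],[0,0,0.15],60],[[0,0,0],[0,0,0.15],60],[[0,0,0],[-0.032,0,0.15],60],[[0,0,0],[-0.032,0,0.15],60],[[0,0,0],[-0.032,0,0.15],60],[[0,0,0],[-0.032,0,0.15],60],[[0,0,0],[-0.032,0,0.15],60],[[0,0,0],[-0.032,0,0.15],60]]'
python3 -c "
from h import *
go(*(G-D*.014+N*.045+[0,0,.044]))
a=snap('scene','s4.png');b=snap('top','t4.png')
f=lambda c,y,x:cv2.resize(c['frame'][y:y+110,x:x+190],(760,440),interpolation=cv2.INTER_CUBIC)
cv2.imwrite('pics/4c.png',cv2.resize(np.vstack([f(a,190,200),f(b,185,270)]),None,fx=.66,fy=.66))
"
```

```text
time: 10.05
ee_pos: [0.5144, 0.0031, 0.0289]
tcp_rot: [0.514, 0.485, 0.514, -0.485]
ft_force: [-0.6, -0.5, 0.0]
finger_gap: 0.0601
time: 11.55
ee_pos: [0.5175, -0.0508, 0.0347]
tcp_rot: [0.514, 0.485, 0.514, -0.485]
ft_force: [0.5, 0.8, 0.5]
finger_gap: 0.0595
t 11.55 pos [ 0.5175 -0.0508  0.0347] cradle xy -0.0144 0.0937 F [0.5 0.8 0.5] gap 0.0595
turn [-0.02  0.   -0.  ] shift now-axes [-0.31  0.02  1.62] shift target-axes [-0.31  0.01  1.62]
```

View pics/4c.png

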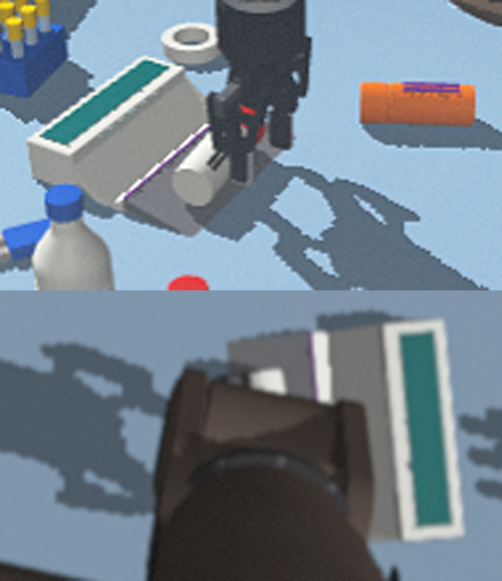

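The tube is on the ramp, parallel to the lip. I'll continue over it.

```bash

python3 -m pendant '[[[0,0,0],[-0.03,0,0.15],60],[[0,0,0],[-0.03,0,0.15],60],[[0,0,0],[-0.03,0,0.15],60],[[0,0,0],[-0.03,0,0.15],60],[[0,0,0],[-0.03,0,0.15],60],[[0,0,0],[-0.03,0,0.15],60],[[0,0,0],[-0.03,0,0.15],60],[[0,0,0],[-0.03,0,0.12],60],[[0,0,0],[-0.03,0,0.12],60],[[0,0,0],[-0.03,0,0.12],60],[[0,0,0],[0,0,0.12],60],[[0,0,0],[0,0,0.12],60]]'
python3 -m pendant '[[[0,0,0],[0,0,0.1],60],[[0,0,0],[0,0,0.1],60],[[0,0,0],[0,0,0.1],60],[[0,0,0],[0,0,0],60],[[0,0,0],[0,0,0],60],[[0,0,0],[0,0,0],60]]'
python3 -c "
from h import *
go(*(G-D*.014+N*.045+[0,0,.044]))
a=snap('scene','s5.png')
f=lambda c,y,x:cv2.resize(c['frame'][y:y+110,x:x+190],(760,440),interpolation=cv2.INTER_CUBIC)
cv2.imwrite('pics/5c.png',f(a,180,180))
"
```

```text
time: 13.15
ee_pos: [0.5204, -0.1002, 0.0437]
tcp_rot: [0.514, 0.485, 0.514, -0.485]
ft_force: [-0.3, 0.4, 0.2]
finger_gap: 0.0601
time: 13.9
ee_pos: [0.5209, -0.1089, 0.0437]
tcp_rot: [0.514, 0.485, 0.514, -0.485]
ft_force: [0.7, 0.3, -0.7]
finger_gap: 0.06
t 13.9 pos [ 0.5209 -0.1089  0.0437] cradle xy -0.0145 0.0356 F [ 0.7  0.3 -0.7] gap 0.06
turn [-0.02  0.   -0.  ] shift now-axes [-0.01  0.02 -0.31] shift target-axes [-0.01  0.02 -0.31]
```

View pics/5c.png

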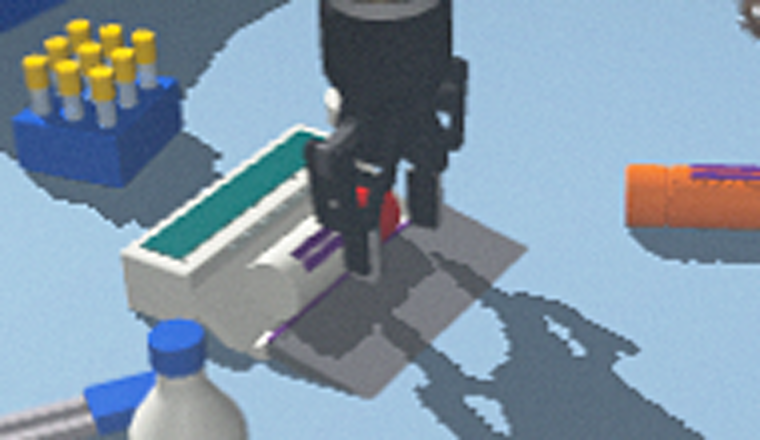

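The tube lies in the groove. Now back off, up, and over to the button with the fingers closing.

```bash

python3 -m pendant '[[[0,0,0],[-0.2,0,-0.3],60],[[0,0,0],[-0.4,0,-0.6],60],[[0,0,0],[-1,0,-1],60],[[0,0,0],[-1,0,-1],60],[[0,0,0],[-1,0,-1],0],[[0,0,0],[0,0,-1],0],[[0,0,0],[0,0,-1],0],[[0,0,0],[0,0,-1],0],[[0,0,0],[0,0,-1],0],[[0,0,0],[0,0,-1],0],[[0,0,0],[0,0,-1],0],[[0,0,0],[0,0,-1],0]]'
python3 -m pendant '[[[0,0,0],[0,0,-1],0],[[0,0,0],[0,0,-1],0],[[0,0,0],[0,0,-1],0],[[0,0,0],[0,0,-1],0],[[0,0,0],[0,0,-0.6],0],[[0,0,0],[0,0,0],0],[[0,0,0],[0,0,0],0]]'
python3 -c "
from h import *
go(.531,.362,.09)
a=snap('scene','s6.png');b=snap('top','t6.png')
f=lambda c,y,x:cv2.resize(c['frame'][y:y+100,x:x+190],(760,400),interpolation=cv2.INTER_CUBIC)
cv2.imwrite('pics/6c.png',cv2.resize(np.vstack([f(a,190,180),f(b,190,300)]),None,fx=.74,fy=.74))
"
```

```text
time: 15.45
ee_pos: [0.5009, 0.2196, 0.1525]
tcp_rot: [0.515, 0.485, 0.514, -0.485]
ft_force: [0.2, 0.6, -0.4]
finger_gap: -0.0005
time: 16.32
ee_pos: [0.4937, 0.3547, 0.1517]
tcp_rot: [0.514, 0.485, 0.514, -0.485]
ft_force: [0.7, -1.1, -0.6]
finger_gap: -0.0001
t 16.325 pos [0.4937 0.3547 0.1517] cradle xy -0.0139 0.4999 F [ 0.7 -1.1 -0.6] gap -0.0001
turn [-0.02  0.    0.  ] shift now-axes [ 2.06  1.26 -0.17] shift target-axes [ 2.06  1.26 -0.17]
```

View pics/6c.png

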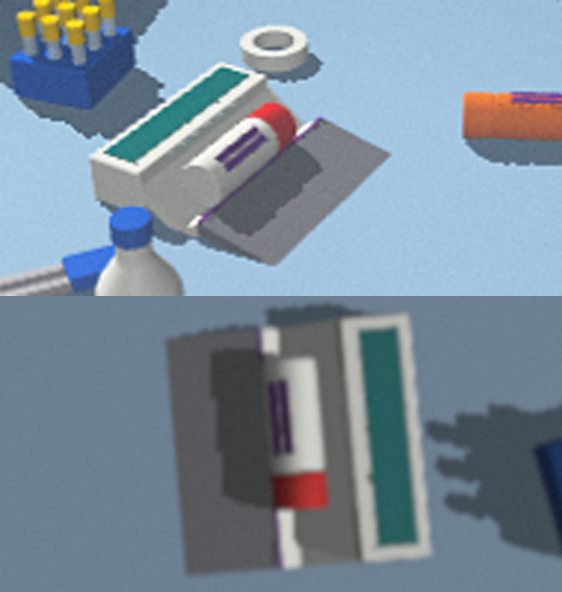

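The tube is settled in the groove, parallel, ends about (297,360) and (303,508) in the lower crop, well inside the cradle. I'll check that in numbers, then move over the button.

```bash

python3 -m pendant '[[[0,0,0],[0.4,0.63,-0.09],0],[[0,0,0],[0.4,0.63,-0.08],0],[[0,0,0],[0.6,0,0],0],[[0,0,0],[0.6,0,0],0],[[0,0,0],[0,0,0],0]]'
python3 -c "
from h import *
import pickle
a,b=pickle.load(open('c.pkl','rb'))
T=lambda x,y:at(b,300+x/2.96,190+(y-296)/2.96,.027)
e1,e2=T(297,360),T(303,508);c=(e1+e2)/2-G
print('tube in cradle',c@D,c@N,'ang',np.arctan2((e1-e2)@N,(e1-e2)@D))
go(.531,.362,.077)
"
```

```text
time: 17.05
ee_pos: [0.5306, 0.362, 0.0899]
tcp_rot: [0.514, 0.484, 0.515, -0.486]
ft_force: [-1.4, -0.7, 2.0]
finger_gap: 0.0002
tube in cradle 0.007925679999999989 -0.0039818850000000305 ang -0.05263033470661089
t 17.05 pos [0.5306 0.362  0.0899] cradle xy 0.0234 0.505 F [-1.4 -0.7  2. ] gap 0.0002
turn [-0.02  0.01  0.02] shift now-axes [0.43 0.01 0.  ] shift target-axes [0.43 0.01 0.  ]
```

```bash

for i in 1; do python3 -m pendant '[[[0,0,0],[0.1,0,0],0],[[0,0,0],[0,0,0],0]]'; python3 -m pendant '[[[0,0,0],[0.1,0,0],0],[[0,0,0],[0,0,0],0]]';  python3 -m pendant '[[[0,0,0],[0.07,0,0],0],[[0,0,0],[0,0,0],0]]'; done | grep -E 'ee_pos|ft_force'
```

```text
ee_pos: [0.5311, 0.3626, 0.089]
ft_force: [-0.7, -1.8, 2.9]
ee_pos: [0.5313, 0.3627, 0.0861]
ft_force: [-2.5, -0.8, 3.9]
ee_pos: [0.5314, 0.3628, 0.0857]
ft_force: [-7.6, -4.5, 21.4]
```

The force ramped 2 → 2.9 → 3.9 N, then hit a hard stop at 21 N, which is consistent with the button fully down. I'll check with a picture while it's held.

```bash
python3 -c "
from h import *
a=snap('scene','s7.png')
f=lambda i:cv2.resize(i[270:350,430:510],(400,400),interpolation=cv2.INTER_CUBIC)
cv2.imwrite('pics/7c.png',np.hstack([f(cv2.imread('pics/s1.png')),f(a['frame'])]))
"
```

```text
(no output)
```

View pics/7c.png

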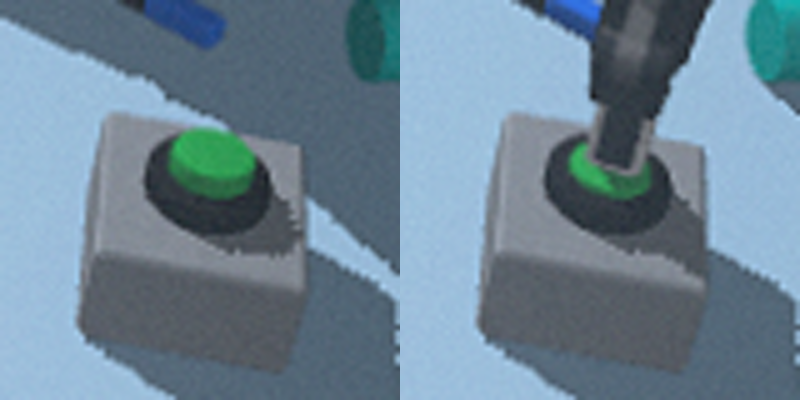

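The picture shows the fingertip at (620,160), in the middle of the green cap. The cap has sunk almost flush with the black ring, where before it stood proud. Retreat straight up, then check everything.

```bash

python3 -m pendant '[[[0,0,0],[-0.3,0,0],0],[[0,0,0],[-0.7,0,0],0],[[0,0,0],[-1,0,0],0],[[0,0,0],[-1,0,0],0],[[0,0,0],[-1,0,0],0],[[0,0,0],[0,0,0],0],[[0,0,0],[0,0,0],0],[[0,0,0],[0,0,0],0]]'
python3 -c "
from h import *
a=snap('scene','s8.png');b=snap('top','t8.png')
t=cv2.imread('pics/t6.png')
d=cv2.absdiff(b['frame'],t)[190:290,360:460].max(2);print('cradle change px',(d>40).sum())
f=lambda i,y,x:cv2.resize(i[y:y+100,x:x+100],(400,400),interpolation=cv2.INTER_CUBIC)
cv2.imwrite('pics/8c.png',np.hstack([f(a['frame'],260,420),f(b['frame'],190,360)]))
"
```

```text
time: 18.85
ee_pos: [0.531, 0.3624, 0.2024]
tcp_rot: [0.514, 0.485, 0.514, -0.486]
ft_force: [-0.3, -0.4, -0.0]
finger_gap: 0.0002
cradle change px 0
```

View pics/8c.png

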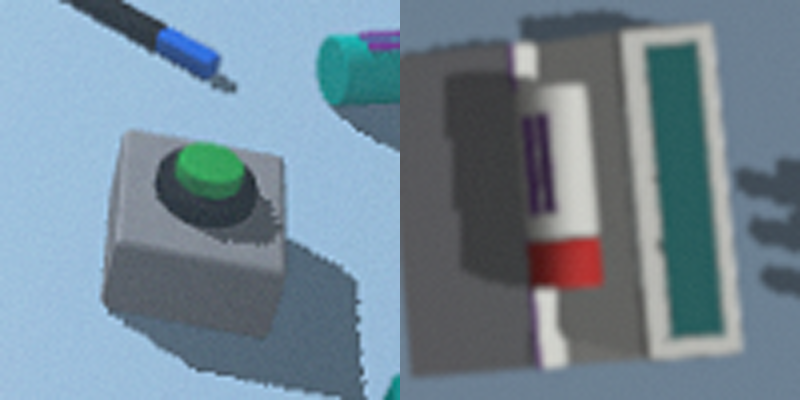

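The button is up again (left, at (210,170)), and the tube lies still in the groove, parallel and inside the cradle (right, y 85–288 of cradle 40–365).

```bash
python3 -c "
from h import *
print(bot.finish_job())"
```

```text
the job is handed in; nothing more can be done
None
```

I rolled the tube along the bench and up the ramp with both fingers against its side, and it settled in the V groove. I then pressed the scan button with the closed fingertips, took the hand straight up and handed the job in at about 19 s.

**Last checks**
- **Tube:** it lies about 8 mm from the groove's middle lengthwise and parallel to it, with both ends inside the cradle. The top view of it did not change between the release and the end.
- **Button:** the force rose from 2 to 4 N, then jumped to 21 N at the end stop. The picture showed the cap almost flush while pressed and standing up again afterwards.
- **Robot and bystanders:** the hand is clear, with wrist force near zero. I aimed every move clear of the bystanders, but did not measure their positions again at the end.

**Disagreements**
- **Tube position across the groove:** one pixel estimate put it 4 mm off the groove line (limit 5 mm) and turned 0.05 rad (limit 0.1 rad). I put this down to pixel-reading error, since the tube visibly rests in the V.
- **Button contact:** the fingertips met the button about 7 mm higher than I expected. The shut fingertips probably reach farther ahead than the 25 mm I had assumed.
- **Lip height:** measured from two views it came out at 7–8 mm, against 15 mm in the text. I used the text's value, and the climb went without trouble.

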